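# Stack the slide boxes so that they lock

## Robot

A 6-joint arm with a two-finger parallel gripper is mounted at the origin on the work surface; the furniture and walls round the work are solid. World frame = base frame: x ahead of the robot, y to its left, z up, the work surface at z = 0. Lengths are in m, angles in rad, forces in N, time in s.
With the tool pointing down it reaches from about 0.35 to 0.975 m from the base axis. Payload 4.9 kg.
Tool frame: the origin (TCP) lies at the centre of the arm's flange, where the gripper is bolted on; the fingertips stand ahead of it and the grasp point (between the pads) lies 155 mm ahead of it (arm.finger_overhang is the z of the fingertips in the tool frame, in m); z points along the fingers, y is the line along which they close (so a half turn about z gives the same grasp; the last joint's range is limited). The gripper opens to 85 mm and grips with 20 to 120 N. Pads are 22 mm wide; open, the fingers measure 114 mm over their backs; the gripper's body (76 mm by 85 mm) begins 54 mm behind the grasp point. The pads swing forward as they close: fully open they stand 13 mm farther back than shut.
Start: joints at [1.008, 0.053, 1.613, -0, 1.476, -0.119], TCP at [0.268, 0.564, 0.405] pointing down, gripper open.
Joint ranges: [-3.01, 3.01], [-1.01, 2.22], [0.06, 2.58], [-1.02, 4.17], [0.09, 2.62], [-3.14, 3.14]. Speed limits (rad/s): [2.57, 2.57, 3.14, 3.14, 3.14, 3.14].

## Interface

Orientations are given as a 3x3 rotation matrix whose columns are the frame's x, y, z axes.
In Python, from plant import sensors, optics, job, arm gives the robot as it stands.
- The arm moves only by the tool apply_moves, never from a script. Its argument "moves" is a list of rows, each a list of 5 numbers: the opening, from 0 (shut) to 1 (fully open), then the shift along the world's x, y, z in cm, then the turn about the world's z in degrees. A call has 1 to 10 rows; each row shifts and turns the commanded pose from where the row before left it; what a row does not reach is not made up. A row lasts 1/12 s, in which the tool goes at most 41.7 mm and 7.16 degrees, less where a joint would pass 70% of its speed; a pose out of reach is approached as far as the arm can. A call is refused whole if a number of a shift passes 4.17 or a number of a turn 7.16, either way. A call with a gripper value outside its range is refused whole. The fingers move at their own pace and stop on an object; "force" is the grip in N (left out, the last holds). Time passes only in rows, so rows that do not move let the fingers close. It gives the time, the measured TCP pose, the force, the opening and the grip force at its end, in the units of the state.
- sensors.state(): the state, without advancing time (a new reading comes with each control period).
- optics.grab_frame(name): name is "side" or "top"; returns the picture (384x512x3 uint8, blue, green, red); there is no depth.
- optics.camera_params(name): a dict with "vfov" (degrees; the focal length in pixels is half the picture's height over the tangent of half this angle, whatever the lens; pixels are square), "cx", "cy" (the principal point, pixels), "view" (4x4, takes a point from world to camera coordinates). Camera axes: x right, y down, z forward; pixel columns grow to the right and rows downward; lengths in m; the calibration is good to about 2 mm. A picture is of the moment at which its call begins. camera_params takes no time and is no camera call.
- job.close_job(): hands the job in; it is judged then, once.
Trained networks look in the newest picture that a camera, given by its name, has taken for a name from the list of things; names that differ only in an ending like _2 or _b are one class to them, and where a whole thing is asked for, a point or a joint stands for the part that bears it (a point fixed in the world has none). Each returns a list of dicts, best first, with "score" (0 to 1); they miss things now and then, are a little off and sometimes report something else, mostly with a low value. They report only what shows in the picture. A call takes as long as a camera call. They do not tell look-alikes from the thing itself.
- optics.recognise(camera, name): "point" ([x, y, z] in m, in world coordinates, good to about 4 mm: the middle of the surface that is visible of it).
- optics.mark_of(camera, name): "point" ([x, y, z] in m, in world coordinates, good to about 4 mm: a listed point, or the origin of a listed thing).
The state is a dict: "clock": time; "joints": joint angles; "qvel": joint speeds; "joint_torque": joint torques, N m; "tcp_pos": TCP position; "orientation": TCP orientation; "wrist_force": force on the tool from outside, world axes, zero at the start; "wrist_torque": the same for the moment, N m; "grip_width": finger opening in m; "finger_force": force on a finger pad.
Only numpy, scipy, OpenCV 4.12 (cv2) and the standard library are available. Lean on these libraries where they do the work, as an engineer would, in place of code of your own. Each camera call takes 0.05 s, during which the arm holds its last target. There are 200 camera calls.

## Task

Stack the three closed slide boxes where the deepest one stands: the box of middle depth on the deepest, and the shallowest on top, each set fully home so that the lugs on the lid below sit in the recesses of its base and it lies flat. Either end may face either way. Leave the deepest box and the stopper and clip about where they are, and do not tip the boxes over.

Things in the scene. Friction and masses are not known exactly. Their poses are not given: they have to be found in the camera images.
- deep_box_centre (a point): Deepest slide box, bottom of the stack. Closed dark grey box, white lid (never opens), 108 long (x) x 58 wide (y) x 62 mm high to the lid face. Flat long sides, gripped across the 58 mm. Steel clasp stands out 3 mm at the -x end, hinges 4 mm at +x. Point: its centre, 31 mm above the underside; z up. About 0.7 kg.
- medium_box_centre (a point): Slide box of middle depth. Closed dark grey box, white lid (never opens), 108 long (x) x 58 wide (y) x 44 mm high to the lid face. Flat long sides, gripped across the 58 mm. Steel clasp stands out 3 mm at the -x end, hinges 4 mm at +x. Point: its centre, 22 mm above the underside; z up. About 0.3 kg. Seated, it is 53 mm above the deepest box's centre.
- shallow_box_centre (a point): Shallowest slide box. Closed dark grey box, white lid (never opens), 108 long (x) x 58 wide (y) x 30 mm high to the lid face. Flat long sides, gripped across the 58 mm. Steel clasp stands out 3 mm at the -x end, hinges 4 mm at +x. Point: its centre, 15 mm above the underside; z up. About 0.2 kg. Seated, it is 37 mm above the middle box's centre.
- deep_box_lid (a point): Centre of the lid face of the deepest box, 31 mm above its centre. All three lids are alike: two upright lugs, centred 36 mm to either side of this point along x, each 12 mm (x) by 30 mm (y), stepped in near the top, 7 mm high. A blank paper label lies flat between them.
- medium_box_base (a point): Centre of the underside of the middle box, 22 mm below its centre. All three undersides are alike: two recesses, centred 36 mm to either side along x, each 18 mm (x) by 36 mm (y), 9 mm deep: a lug has 3 mm play on every side, and a half turn fits as well. A box whose recesses miss the lugs stands up to 7 mm too high.
- stopper: Bystander: red rubber stopper, 32 mm wide, 28 mm high, loose, standing between two of the boxes; origin at its underside.
- clip: Bystander: plain steel bulldog clip, 29 x 45 x 44 mm, loose, standing between two of the boxes; origin at its underside.
Not all that is in view belongs to the job. What is shaped like the part that bears shallow_box_centre but blue is not meant.

How it is judged:
At the end, for the whole second after the job is handed in: Middle box seated on the deepest, shallowest on the middle one: centres within 8 mm sideways and 2.5 mm of the seated height (53, 37 mm above the one below), level within 0.05 rad, lengths parallel within 0.2 rad. Deepest box upright within 0.05 rad, within 40 mm of its start (horizontal distance between medium_box_centre and deep_box_centre below 0.008 m and z of medium_box_centre in the frame of deep_box_centre between 0.0505 and 0.0555 m and angle between the z axis of medium_box_centre and the z axis of deep_box_centre, either way round below 0.05 rad and angle between the x axis of medium_box_centre and the x axis of deep_box_centre, either way round below 0.2 rad and horizontal distance between shallow_box_centre and medium_box_centre below 0.008 m and z of shallow_box_centre in the frame of medium_box_centre between 0.0345 and 0.0395 m and angle between the z axis of shallow_box_centre and the z axis of medium_box_centre, either way round below 0.05 rad and angle between the x axis of shallow_box_centre and the x axis of medium_box_centre, either way round below 0.2 rad and angle between deep_box_centre's own z axis and vertical below 0.05 rad and distance of deep_box_centre from where it was at the start of the episode below 0.04 m); the robot touches nothing.
It fails at once if the deep box is tipped by more than 0.7 rad (angle between deep_box_centre's own z axis and vertical above 0.7 rad).
It fails at once if the medium box is tipped by more than 0.7 rad (angle between medium_box_centre's own z axis and vertical above 0.7 rad).
It fails at once if the shallow box is tipped by more than 0.7 rad (angle between shallow_box_centre's own z axis and vertical above 0.7 rad).
It fails at once if the stopper is moved by more than 40 mm (distance of stopper from where it was at the start of the episode above 0.04 m).
It fails at once if the clip is moved by more than 40 mm (distance of clip from where it was at the start of the episode above 0.04 m).
It also fails if it takes over 58 s, if anything falls off the work surface, if the arm or the gripper's body presses on something with over 40 N, if the wrist force passes 120 N, or if a joint passes its speed limit or range.

## Working session

There is one attempt and no reset: what is moved stays moved. The work goes in short steps, Python scripts to look and compute and a tool call to move; the robot and the scene stay as the last step left them, time stands still between calls to the robot, and variables do not carry over. Pictures are saved under pics/ and viewed, at most 10 in all, crops included, and the job is handed in when it is done.

Besides the shell and the picture viewer there is one more tool, called after "Call:" by a JSON object that holds its "fn" and its "kwargs". apply_moves: Moves the arm, as the interface text tells. Its arguments: {"type":"object","properties":{"moves":{"type":"array"},"force":{"type":"number"}},"required":["moves"]}

```bash
mkdir -p pics; python3 - <<'E'
from plant import sensors, optics, job, arm
import cv2, numpy as np
for c in ("top","side"):
    cv2.imwrite(f"pics/{c}0.png", optics.grab_frame(c))
    p=optics.camera_params(c); print(c,p['vfov'],p['cx'],p['cy'],np.round(p['view'],3).tolist())
    for n in ("deep_box_centre","medium_box_centre","shallow_box_centre","stopper","clip"):
        print(n,[(np.round(d['point'],3).tolist(),round(d['score'],2)) for d in optics.mark_of(c,n)][:4])
print(arm.finger_overhang, sensors.state())
E
```

```text
top 46.28154921212094 263.45867326577627 188.35880726918242 [[0.012, -1.0, 0.01, 0.064], [-0.983, -0.013, -0.186, 0.486], [0.186, -0.008, -0.983, 0.98], [0.0, 0.0, 0.0, 1.0]]
deep_box_centre [([0.503, 0.311, 0.032], 0.85)]
medium_box_centre [([0.536, -0.193, 0.023], 0.71)]
shallow_box_centre [([0.557, -0.049, 0.016], 0.89), ([0.442, 0.054, 0.016], 0.82)]
stopper [([0.491, 0.2, 0.001], 0.63), ([0.507, 0.308, 0.066], 0.23)]
clip [([0.504, 0.313, 0.028], 0.53), ([0.435, -0.062, 0.003], 0.48)]
side 47.9670866242503 257.4281078315047 196.00447603419747 [[0.998, 0.06, 0.015, -0.476], [0.052, -0.668, -0.742, 0.089], [-0.035, 0.741, -0.67, 0.929], [0.0, 0.0, 0.0, 1.0]]
deep_box_centre [([0.506, 0.313, 0.032], 0.65)]
medium_box_centre [([0.534, -0.188, 0.022], 0.88)]
shallow_box_centre [([0.556, -0.05, 0.009], 0.74), ([0.436, 0.06, 0.016], 0.7)]
stopper [([0.489, 0.197, 0.003], 0.59)]
clip [([0.436, -0.06, 0.001], 0.79)]
0.1734 {'clock': 0.6, 'joints': array([ 1.00798380e+00,  5.26953474e-02,  1.61289964e+00, -1.47667278e-05,
        1.47601091e+00, -1.19015911e-01]), 'qvel': array([ 0.00072628, -0.0004989 , -0.00083716,  0.00040564, -0.00034983,
        0.00019162]), 'joint_torque': array([-6.79620439e-05, -3.93403423e+01, -3.70232749e+01, -1.05251370e-04,
        6.15919162e-04, -6.27632218e-06]), 'tcp_pos': array([0.26835664, 0.56443361, 0.40470667]), 'orientation': array([[-9.03128617e-01,  4.29370121e-01,  5.36307453e-06],
       [ 4.29370121e-01,  9.03128617e-01, -1.90502426e-05],
       [-1.30231510e-05, -1.49020753e-05, -1.00000000e+00]]), 'wrist_force': array([ 0.15362225, -0.2410631 , -0.18699742]), 'wrist_torque': array([-0.04709766,  0.00124575,  0.04099389]), 'finger_force': 0.0, 'grip_width': 0.08559007293068065}
```

View pics/top0.png

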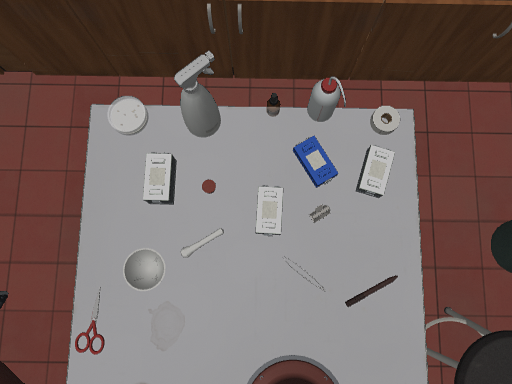

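View pics/side0.png

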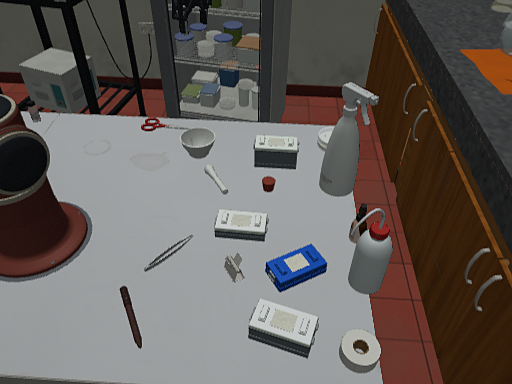

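The top view shows the deepest box at (160,178), the middle one at (377,171) and the white shallow one at (270,210). The blue look-alike is at (315,161), the stopper at (209,186) and the clip at (320,213). The side view agrees. Next I measure the lid outlines for centre and yaw.

```bash
cat > h.py <<'E'
import cv2, numpy as np
from plant import optics
def cam(c):
    p=optics.camera_params(c); f=192/np.tan(np.radians(p['vfov'])/2); return f,p['cx'],p['cy'],np.array(p['view'])
def unproj(c,uv,z):
    f,cx,cy,V=cam(c); R,t=V[:3,:3],V[:3,3]; o=-R.T@t
    uv=np.atleast_2d(uv).astype(float)
    d=np.c_[(uv[:,0]-cx)/f,(uv[:,1]-cy)/f,np.ones(len(uv))]@R
    return (o+d*((z-o[2])/d[:,2])[:,None])[:,:2]
def proj(c,P):
    f,cx,cy,V=cam(c); q=V[:3,:3]@np.array(P)+V[:3,3]; return np.array([cx+f*q[0]/q[2],cy+f*q[1]/q[2]])
def lid(c,img,P,zt,thr):
    "white lid blob near world P -> centre, yaw of long axis, dims on plane z=zt"
    u,v=proj(c,[P[0],P[1],zt]).astype(int)
    r=50
    y0,x0=max(v-r,0),max(u-r,0)
    m=(img[y0:v+r,x0:u+r].min(2)>thr).astype(np.uint8)
    m=cv2.morphologyEx(m,cv2.MORPH_CLOSE,np.ones((5,5)))
    n,l,s,ce=cv2.connectedComponentsWithStats(m)
    k=min((i for i in range(1,n) if s[i,4]>150),key=lambda i:np.hypot(*(ce[i]-[u-x0,v-y0])))
    ct=max(cv2.findContours((l==k).astype(np.uint8),0,cv2.CHAIN_APPROX_NONE)[0],key=cv2.contourArea)[:,0]+[x0,y0]
    w=unproj(c,ct,zt)*1000
    (a,b),_,_=rr=cv2.minAreaRect(w.astype(np.float32))
    q=cv2.boxPoints(rr); e=[q[1]-q[0],q[2]-q[1]]; L=max(e,key=np.linalg.norm); S=min(e,key=np.linalg.norm)
    return np.round([a,b,np.degrees(np.arctan2(L[1],L[0]))%180,np.linalg.norm(L),np.linalg.norm(S)],1)
E
python3 - <<'E'
from h import *
B=dict(deep=([.504,.312],.062),med=([.535,-.19],.044),sh=([.439,.057],.030))
for c in("top","side"):
    img=cv2.imread(f"pics/{c}0.png")
    for n,(P,z) in B.items():
        u,v=proj(c,[*P,z]).astype(int)
        print(c,n,u,v,np.percentile(img[v-40:v+40,u-40:u+40].min(2),[5,50,80,90,95,99]))
        for t in (175,190,205,220):
            try: print(t,lid(c,img,P,z,t))
            except Exception as e: print(t,e)
a=[cv2.resize(cv2.imread("pics/top0.png")[v-33:v+33,u-33:u+33],(264,264),interpolation=cv2.INTER_CUBIC) for u,v in((160,178),(377,171),(270,210))]
cv2.imwrite("pics/crops.png",np.hstack(a))
E
```

```text
top deep 156 177 [ 94.95 155.   156.   188.   190.   192.  ]
175 [506.2 310.8 179.2 104.7  55.5]
190 [506.8 310.8 179.2 103.6  54.2]
205 min() iterable argument is empty
220 min() iterable argument is empty
top med 376 168 [101.95 153.   155.   187.   190.   192.  ]
175 [ 533.6 -190.8  163.4  105.1   55.9]
190 [ 534.5 -190.8  163.6  102.9   54.7]
205 min() iterable argument is empty
220 min() iterable argument is empty
top sh 269 209 [152. 154. 156. 188. 190. 191.]
175 [438.7  57.1 177.3 105.3  55.7]
190 [461.1  55.6 177.3  59.2  53.3]
205 min() iterable argument is empty
220 min() iterable argument is empty
side deep 275 141 [ 37.   158.   161.   163.   178.05 199.  ]
175 [503.7 310.9 179.7 103.5  56.3]
190 [504.  310.  179.3 103.3  51. ]
205 min() iterable argument is empty
220 min() iterable argument is empty
side med 284 319 [ 28. 158. 172. 197. 199. 203.]
175 [ 532.5 -192.   163.4  105.8   56.1]
190 [ 532.4 -192.5  163.5  104.9   53.7]
205 min() iterable argument is empty
220 min() iterable argument is empty
side sh 241 219 [ 44. 160. 162. 178. 199. 204.]
175 [437.1  56.5 177.3 105.6  56.4]
190 [437.1  55.9 177.  105.   53. ]
205 min() iterable argument is empty
220 min() iterable argument is empty
```

View pics/crops.png

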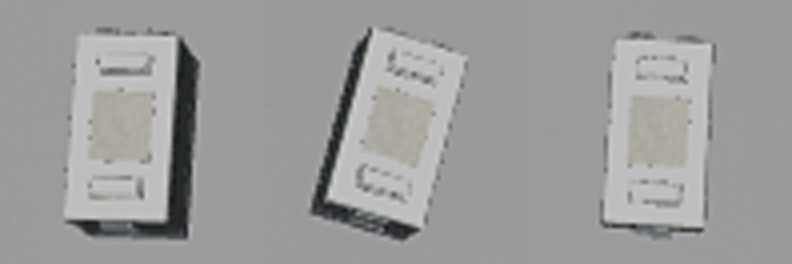

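The lid fits agree across both cameras, and their sizes match the specification:

| Box | x (m) | y (m) | Yaw |
|---|---|---|---|
| Deepest | 0.505 | 0.311 | 179.4° |
| Middle | 0.533 | -0.191 | 163.4° |
| Shallow | 0.438 | 0.057 | 177.3° |

I go to the middle box first.

Call:
{"fn": "apply_moves", "kwargs": {"moves": [[1,1.3,-3.8,-0.5,0.9],[1,1.3,-3.8,-0.5,0.9],[1,1.3,-3.8,-0.5,0.9],[1,1.3,-3.8,-0.5,0.9],[1,1.3,-3.8,-0.5,0.9],[1,1.3,-3.8,-0.5,0.9],[1,1.3,-3.8,-0.5,0.9],[1,1.3,-3.8,-0.5,0.9],[1,1.3,-3.8,-0.5,0.9],[1,1.3,-3.8,-0.5,0.8]], "force": 40}}

```text
clock: 1.43
tcp_pos: [0.3984, 0.1826, 0.3549]
orientation: [[-0.959, 0.283, 0.001], [0.283, 0.959, 0.0], [-0.001, 0.001, -1.0]]
wrist_force: [1.8, 0.8, -0.4]
grip_width: 0.0856
finger_force: 0.0
```

Call:
{"fn": "apply_moves", "kwargs": {"moves": [[1,1.3,-3.8,-0.5,0],[1,1.3,-3.8,-0.5,0],[1,1.3,-3.8,-0.5,0],[1,1.3,-3.8,-0.5,0],[1,1.3,-3.8,-0.5,0],[1,1.3,-3.8,-0.5,0],[1,1.3,-3.8,-0.5,0],[1,1.3,-3.8,-0.5,0],[1,1.3,-3.8,-0.5,0],[1,0,0,0,0]]}}

```text
clock: 2.27
tcp_pos: [0.5163, -0.1629, 0.309]
orientation: [[-0.957, 0.29, -0.0], [0.29, 0.957, -0.002], [-0.001, -0.002, -1.0]]
wrist_force: [-0.0, 0.6, 0.5]
grip_width: 0.0853
finger_force: 0.0
```

Call:
{"fn": "apply_moves", "kwargs": {"moves": [[1,0.9,-1.7,-1,0.2],[1,0.9,-1.6,-1,0],[1,0,0,-3,0],[1,0,0,-2,0],[1,0,0,0,0],[1,0,0,0,0]]}}

```text
clock: 2.77
tcp_pos: [0.5328, -0.1902, 0.2386]
orientation: [[-0.96, 0.281, -0.003], [0.281, 0.96, 0.001], [0.003, 0.001, -1.0]]
wrist_force: [0.2, -0.6, -0.3]
grip_width: 0.0854
finger_force: 0.0
```

Call:
{"fn": "apply_moves", "kwargs": {"moves": [[1,0,0,-2,0],[1,0,0,-2,0],[1,0,0,-1.2,0],[1,0,0,-0.6,0],[1,0,0,0,0],[0.4,0,0,0,0],[0.4,0,0,0,0],[0.4,0,0,0,0],[0.4,0,0,0,0],[0.4,0,0,0,0]]}}

```text
clock: 3.6
tcp_pos: [0.5342, -0.191, 0.1835]
orientation: [[-0.96, 0.281, 0.003], [0.281, 0.96, -0.001], [-0.003, -0.001, -1.0]]
wrist_force: [-0.4, 0.6, 6.1]
grip_width: 0.0571
finger_force: 45.1
```

Call:
{"fn": "apply_moves", "kwargs": {"moves": [[0.4,0,0,1,0],[0.4,0,0,2,0],[0.4,0,0,3,0],[0.4,0,0,3,0],[0.4,0,0,2,0],[0.4,-0.2,2,0,1],[0.4,-0.2,3,0,1],[0.4,-0.2,3,0,1],[0.4,-0.2,3,0,1],[0.4,-0.2,3,0,1]], "force": 50}}

```text
clock: 4.43
tcp_pos: [0.5224, -0.0492, 0.2912]
orientation: [[-0.981, 0.196, -0.001], [0.196, 0.981, 0.0], [0.002, 0.0, -1.0]]
wrist_force: [0.5, -0.9, -2.7]
grip_width: 0.0572
finger_force: 55.0
```

Call:
{"fn": "apply_moves", "kwargs": {"moves": [[0.4,-0.2,3,0,1],[0.4,-0.2,3,0,1],[0.4,-0.2,3,0,1],[0.4,-0.2,3,0,1],[0.4,-0.2,3,0,1],[0.4,-0.2,3,0,1],[0.4,-0.2,3,0,1],[0.4,-0.2,3,0,1],[0.4,-0.2,3,0,1],[0.4,0,3,0,1]]}}

```text
clock: 5.27
tcp_pos: [0.5042, 0.2508, 0.2911]
orientation: [[-1.0, 0.022, -0.002], [0.022, 1.0, -0.001], [0.002, -0.001, -1.0]]
wrist_force: [0.5, -0.7, -2.5]
grip_width: 0.057
finger_force: 55.0
```

Call:
{"fn": "apply_moves", "kwargs": {"moves": [[0.4,0,3,0,1],[0.4,0,2,0,0],[0.4,0,1.2,0,0],[0.4,0,0,0,0],[0.4,0,0,0,0],[0.4,0,0,0,0]]}}

```text
clock: 5.77
tcp_pos: [0.5053, 0.3105, 0.2913]
orientation: [[-1.0, 0.006, -0.001], [0.006, 1.0, -0.001], [0.001, -0.001, -1.0]]
wrist_force: [-0.3, -0.4, -3.2]
grip_width: 0.0571
finger_force: 55.0
```

```bash
python3 - <<'E'
from h import *
from plant import sensors
s=sensors.state(); T=s['tcp_pos']; print(T, np.round(s['orientation'],3).tolist(), s['grip_width'])
a=[]
for c in("top","side"):
    img=optics.grab_frame(c); cv2.imwrite(f"pics/{c}1.png",img)
    a.append(img[60:300,60:360] if c=="top" else img[40:280,130:430])
    for t in(175,): 
        try: print(c,lid(c,img,T[:2],T[2]-.1815+.044,t), lid(c,img,[.505,.311],.062,t))
        except Exception as e: print(e)
    print([(np.round(d['point'],3).tolist(),round(d['score'],2)) for d in optics.mark_of(c,"medium_box_centre")][:2],[(np.round(d['point'],3).tolist(),round(d['score'],2)) for d in optics.mark_of(c,"medium_box_base")][:2])
cv2.imwrite("pics/c1.png",np.hstack(a))
E
```

```text
[0.50527299 0.31047075 0.2912916 ] [[-1.0, 0.006, -0.001], [0.006, 1.0, -0.001], [0.001, -0.001, -1.0]] 0.05714518785825733
top [511.4 245.9   9.6 221.   86.1] [510.9 261.3   2.1 230.7 116.9]
[([0.502, 0.314, 0.028], 0.72)] []
side [469.6 306.   92.1  51.8  38.1] [503.7 311.2 179.6 103.6  57.3]
[([0.506, 0.317, 0.132], 0.57)] [([0.508, 0.312, 0.107], 0.91)]
```

View pics/c1.png

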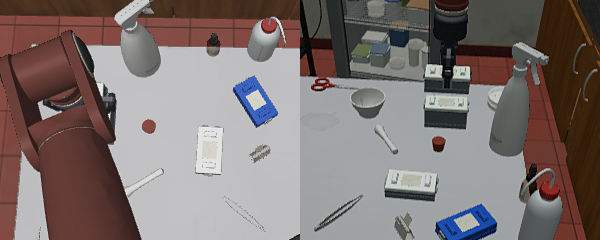

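The held middle box lines up over the deepest box: in the side half of the picture the lids are at (447,78) and (447,105). I lower it gently.

Call:
{"fn": "apply_moves", "kwargs": {"moves": [[0.4,0,0,-1.5,0],[0.4,0,0,-1.2,0],[0.4,0,0,-0.6,0],[0.4,0,0,-0.3,0],[0.4,0,0,-0.3,0],[0.4,0,0,-0.2,0],[0.4,0,0,-0.2,0],[0.4,0,0,0,0],[0.4,0,0,0,0]]}}

```text
clock: 6.82
tcp_pos: [0.5055, 0.3115, 0.249]
orientation: [[-1.0, 0.006, 0.0], [0.006, 1.0, 0.0], [-0.0, 0.0, -1.0]]
wrist_force: [0.4, 0.5, -3.0]
grip_width: 0.0572
finger_force: 55.1
```

No contact force at 0.249, so the lugs have entered. I go on down to the lid face.

Call:
{"fn": "apply_moves", "kwargs": {"moves": [[0.4,0,0,-0.2,0],[0.4,0,0,-0.1,0],[0.4,0,0,-0.1,0],[0.4,0,0,0,0],[0.4,0,0,0,0]]}}

```text
clock: 7.23
tcp_pos: [0.5056, 0.3116, 0.2455]
orientation: [[-1.0, 0.006, 0.001], [0.006, 1.0, 0.0], [-0.001, 0.0, -1.0]]
wrist_force: [-1.7, -1.2, 3.1]
grip_width: 0.057
finger_force: 55.5
```

Seated contact at 0.2455, as expected. I release, retreat and go to the shallow box.

Call:
{"fn": "apply_moves", "kwargs": {"moves": [[1,0,0,0,0],[1,0,0,0,0],[1,0,0,0,0],[1,0,0,0,0],[1,0,0,1,0],[1,0,0,2,0],[1,0,0,3,0],[1,0,0,3,0],[1,-0.7,-2.6,0,0],[1,-1,-3.8,0,0]]}}

```text
clock: 8.07
tcp_pos: [0.4893, 0.2487, 0.3392]
orientation: [[-1.0, 0.002, 0.007], [0.002, 1.0, 0.003], [-0.007, 0.003, -1.0]]
wrist_force: [0.9, -0.4, 0.4]
grip_width: 0.0856
finger_force: 0.0
```

Call:
{"fn": "apply_moves", "kwargs": {"moves": [[1,-1,-3.8,0,-1],[1,-1,-3.8,0,-1],[1,-1,-3.8,0,-0.3],[1,-1,-3.8,-1,0],[1,-1,-3.8,-1,0],[1,0,0,-2,0],[1,0,0,-2,0],[1,0,0,0,0],[1,0,0,0,0]]}}

```text
clock: 8.82
tcp_pos: [0.438, 0.0573, 0.2744]
orientation: [[-0.999, 0.046, -0.002], [0.046, 0.999, 0.0], [0.002, 0.0, -1.0]]
wrist_force: [-0.1, -1.2, 0.4]
grip_width: 0.0855
finger_force: 0.0
```

```bash
python3 - <<'E'
from h import *
from plant import sensors
s=sensors.state(); print(s['tcp_pos'], np.round(s['orientation'],3).tolist())
for c in("top","side"):
    img=optics.grab_frame(c); cv2.imwrite(f"pics/{c}2.png",img)
    try: print(c,lid(c,img,[.505,.311],.106,175))
    except Exception as e: print(e)
cv2.imwrite("pics/c2.png",cv2.resize(img[60:260,150:400],None,fx=3,fy=3,interpolation=cv2.INTER_CUBIC))
E
```

```text
[0.43796918 0.05732907 0.2744353 ] [[-0.999, 0.046, -0.002], [0.046, 0.999, 0.0], [0.002, 0.0, -1.0]]
top [509.2 314.9   2.2 223.8 217.1]
side [511.9 224.9  84.8 224.5 116.7]
```

View pics/c2.png

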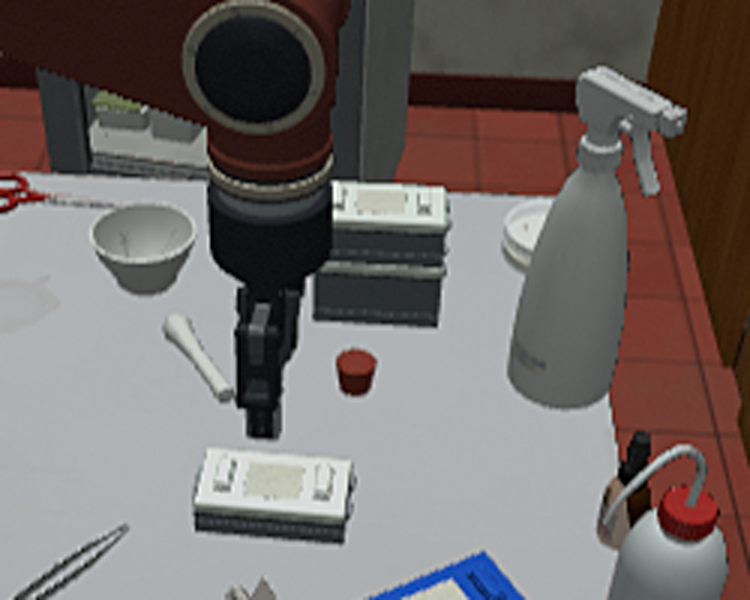

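The middle box sits flat on the deepest one, right of the arm at about (385,220) in the crop. The gripper is over the shallow box at (275,490). I grasp it now.

Call:
{"fn": "apply_moves", "kwargs": {"moves": [[1,0,0,-3,0],[1,0,0,-3,0],[1,0,0,-2,0],[1,0,0,-1.4,0],[1,0,0,0,0],[0.4,0,0,0,0],[0.4,0,0,0,0],[0.4,0,0,0,0],[0.4,0,0,0,0],[0.4,0,0,0,0]], "force": 40}}

```text
clock: 9.75
tcp_pos: [0.4398, 0.0575, 0.1831]
orientation: [[-0.999, 0.046, 0.005], [0.046, 0.999, 0.0], [-0.005, 0.0, -1.0]]
wrist_force: [-0.4, 1.2, 6.4]
grip_width: 0.057
finger_force: 45.1
```

Call:
{"fn": "apply_moves", "kwargs": {"moves": [[0.4,0,0,1,0],[0.4,0,0,3,0],[0.4,0,0,4,0],[0.4,0,0,4,0],[0.4,0,0,4,0],[0.4,0.7,2.6,0,0],[0.4,1,3.8,0,1],[0.4,1,3.8,0,1],[0.4,1,3.8,0,0.3],[0.4,1,3.8,0,0]]}}

```text
clock: 10.58
tcp_pos: [0.485, 0.2371, 0.3412]
orientation: [[-1.0, 0.006, 0.0], [0.006, 1.0, -0.0], [-0.0, -0.0, -1.0]]
wrist_force: [0.5, -0.5, -1.4]
grip_width: 0.0568
finger_force: 44.1
```

Call:
{"fn": "apply_moves", "kwargs": {"moves": [[0.4,1,3.8,0,0],[0.4,0.6,2.4,0,0],[0.4,0.4,1.4,0,0],[0.4,0,0,0,0],[0.4,0,0,0,0],[0.4,0,0,0,0]]}}

```text
clock: 11.08
tcp_pos: [0.505, 0.3108, 0.3406]
orientation: [[-1.0, 0.006, -0.001], [0.006, 1.0, -0.001], [0.001, -0.001, -1.0]]
wrist_force: [0.1, 0.2, -1.9]
grip_width: 0.0571
finger_force: 44.1
```

```bash
python3 - <<'E'
from h import *
from plant import sensors
s=sensors.state(); print(s['tcp_pos'], np.round(s['orientation'],3).tolist())
c="side"; img=optics.grab_frame(c)
try: print(lid(c,img,[.505,.311],.106,175))
except Exception as e: print(e)
for n in("medium_box_centre","shallow_box_centre"):print([(np.round(d['point'],3).tolist(),round(d['score'],2)) for d in optics.mark_of(c,n)][:3])
cv2.imwrite("pics/c3.png",cv2.resize(img[30:180,200:360],None,fx=4,fy=4,interpolation=cv2.INTER_CUBIC))
E
```

```text
[0.5049783  0.31077345 0.34057782] [[-1.0, 0.006, -0.001], [0.006, 1.0, -0.001], [0.001, -0.001, -1.0]]
[502.8 310.9 179.6 103.6  54.6]
[([0.507, 0.314, 0.082], 0.91)]
[([0.555, -0.047, 0.011], 0.87), ([0.499, 0.313, 0.173], 0.6)]
```

View pics/c3.png

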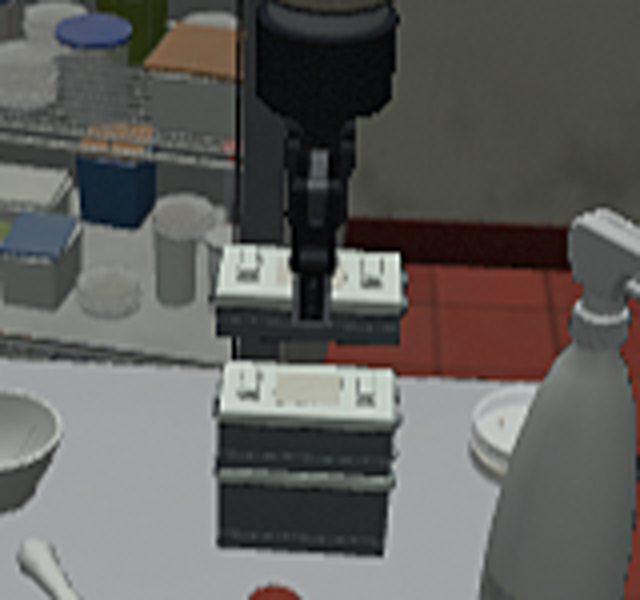

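The shallow box is centred over the stack: the lids are at (310,275) and (307,395) in the crop, which matches after perspective. I lower it.

Call:
{"fn": "apply_moves", "kwargs": {"moves": [[0.4,0,0,-2,0],[0.4,0,0,-1.4,0],[0.4,0,0,-0.6,0],[0.4,0,0,-0.3,0],[0.4,0,0,-0.3,0],[0.4,0,0,-0.2,0],[0.4,0,0,0,0],[0.4,0,0,0,0]]}}

```text
clock: 11.9
tcp_pos: [0.5055, 0.3115, 0.2932]
orientation: [[-1.0, 0.006, 0.001], [0.006, 1.0, 0.0], [-0.001, 0.0, -1.0]]
wrist_force: [0.0, 1.1, -1.5]
grip_width: 0.0573
finger_force: 44.1
```

Call:
{"fn": "apply_moves", "kwargs": {"moves": [[0.4,0,0,-0.2,0],[0.4,0,0,-0.1,0],[0.4,0,0,-0.1,0],[0.4,0,0,0,0],[0.4,0,0,0,0]]}}

```text
clock: 12.32
tcp_pos: [0.5054, 0.3115, 0.2891]
orientation: [[-1.0, 0.006, 0.001], [0.006, 1.0, 0.0], [-0.001, 0.0, -1.0]]
wrist_force: [-0.3, -0.4, 0.6]
grip_width: 0.057
finger_force: 44.2
```

Call:
{"fn": "apply_moves", "kwargs": {"moves": [[0.4,0,0,-0.1,0],[0.4,0,0,0,0],[1,0,0,0,0],[1,0,0,0,0],[1,0,0,0,0],[1,0,0,0,0],[1,0,0,1,0],[1,0,0,2,0],[1,0,0,4,0],[1,0,0,3,0]]}}

```text
clock: 13.15
tcp_pos: [0.5052, 0.3114, 0.3898]
orientation: [[-1.0, 0.006, 0.0], [0.006, 1.0, 0.0], [-0.0, 0.0, -1.0]]
wrist_force: [0.8, 0.2, 0.8]
grip_width: 0.085
finger_force: 0.0
```

Call:
{"fn": "apply_moves", "kwargs": {"moves": [[1,-1,-3,0,0],[1,-1,-3,0,0],[1,-1,-3.5,0,0],[1,-1,-3.5,0,0],[1,-1,-3.5,0,0],[1,-1,-3.5,0,0],[1,-1,-3.5,0,0],[1,-1,-2,0,0],[1,0,0,0,0],[1,0,0,0,0]]}}

```text
clock: 13.98
tcp_pos: [0.4251, 0.0556, 0.3886]
orientation: [[-1.0, 0.008, 0.002], [0.008, 1.0, 0.0], [-0.002, 0.0, -1.0]]
wrist_force: [-0.4, -0.3, -0.0]
grip_width: 0.0859
finger_force: 0.0
```

```bash
python3 - <<'E'
from h import *
from plant import sensors
s=sensors.state(); print(s['tcp_pos'],s['clock'],s['finger_force'])
for c in("top","side"):
    img=optics.grab_frame(c)
    try: print(c,lid(c,img,[.505,.311],.136,175))
    except Exception as e: print(e)
    for n in("stopper","clip","shallow_box_centre"):print(n,[(np.round(d['point'],3).tolist(),round(d['score'],2)) for d in optics.mark_of(c,n)][:3])
cv2.imwrite("pics/c4.png",cv2.resize(img[50:250,180:380],None,fx=3,fy=3,interpolation=cv2.INTER_CUBIC))
E
```

```text
[0.42508023 0.0556393  0.38856334] 13.9833 0.0
top [508.7 316.1   2.2 217.5 210.5]
stopper [([0.492, 0.2, -0.0], 0.65)]
clip [([0.433, -0.061, 0.004], 0.48)]
shallow_box_centre [([0.507, 0.312, 0.119], 0.8), ([0.491, 0.199, -0.001], 0.66)]
side [502.3 309.9 179.6 104.9  52.7]
stopper [([0.493, 0.194, -0.001], 0.51)]
clip [([0.433, -0.058, -0.0], 0.8), ([0.507, 0.315, 0.085], 0.38)]
shallow_box_centre [([0.556, -0.05, 0.011], 0.65), ([0.499, 0.315, 0.121], 0.62)]
```

View pics/c4.png

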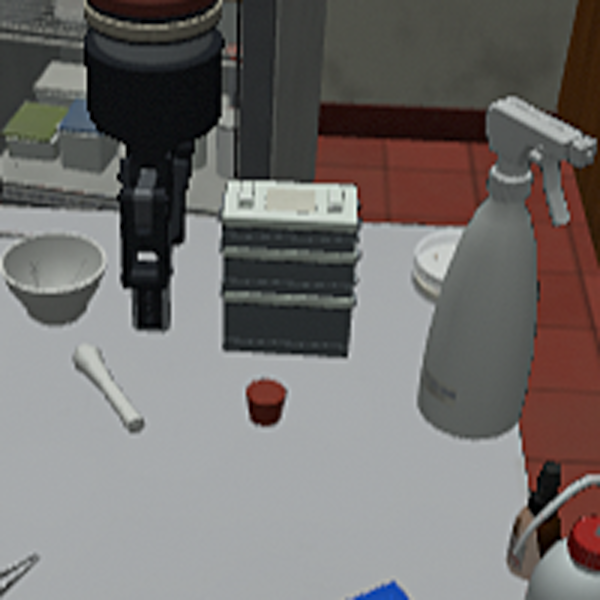

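The stack is flush and level at (290,265) in the crop. The arm is clear and the bystanders have not moved.

```bash
python3 -c "
from plant import job
print(job.close_job())"
```

```text
the job is handed in; nothing more can be done
None
```

I stacked the three boxes on the deepest one (middle, then shallow) and handed the job in at about 14 s; the last pictures show the stack seated and level and the stopper and clip unmoved, but no verdict was returned.

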